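Line up the bench bottles by height on their board

TASK

Stand the orange talc can, the brown dropper bottle, the pink polish bottle and the red flux pot on the wooden board in order of height, one centred on each black rubber disc: the tallest on the disc next to the red stud, then down to the shortest at the other end. Keep them upright throughout, and leave all four standing free.

Things in the scene. Friction and masses are not known exactly. Their poses are not given: they have to be found in the camera images.
- talc_can: orange and white cylindrical talc can with a red cap, 114 mm tall: the tallest. Body 60 mm in diameter up to 104 mm, the cap on top 44 mm wide. Stands upright loose on the worktop at the start. Origin: centre of its underside, z up along its axis.
- dropper: brown dropper bottle with a black rubber bulb, 102 mm tall: the second tallest. Round body 32 mm in diameter up to about 60 mm, a neck of 24 mm up to 77 mm, above it the bulb, 13 mm thick. Stands upright loose on the worktop at the start. Origin: centre of its underside, z up along its axis.
- polish_bottle: small bottle with pink contents and a tan stick cap, 79 mm tall: the third tallest. Round body 30 mm in diameter up to about 38 mm, above it the cap, 17 mm thick, up to the top. Stands upright loose on the worktop at the start. Origin: centre of its underside, z up along its axis.
- flux_pot: squat round red and white pot, 58 mm in diameter and 50 mm tall: the shortest, 58 mm wide over its whole height. Stands upright loose on the worktop at the start. Origin: centre of its underside, z up along its axis.
- board: Fixed light wooden board with aluminium end caps, 78 x 390 x 12 mm, lying on the worktop; it carries the row of four black rubber discs. Origin: centre of its underside; y runs along the board (the row), x across it.
- disc_a: Fixed round black rubber disc on the board, 68 mm in diameter, 3 mm thick, its top 15 mm above the worktop; number 1 of four in the row counted from the board's +y end, neighbours 85 mm apart. Origin: centre of its underside, 12 mm above the worktop.
- disc_b: Fixed round black rubber disc on the board, 68 mm in diameter, 3 mm thick, its top 15 mm above the worktop; number 2 of four in the row counted from the board's +y end, neighbours 85 mm apart. Origin: centre of its underside, 12 mm above the worktop.
- disc_c: Fixed round black rubber disc on the board, 68 mm in diameter, 3 mm thick, its top 15 mm above the worktop; number 3 of four in the row counted from the board's +y end, neighbours 85 mm apart. Origin: centre of its underside, 12 mm above the worktop.
- disc_d: Fixed round black rubber disc on the board, 68 mm in diameter, 3 mm thick, its top 15 mm above the worktop; number 4 of four in the row counted from the board's +y end, neighbours 85 mm apart. Origin: centre of its underside, 12 mm above the worktop.
- red_stud: Small fixed red stud, 16 mm in diameter and 12 mm tall, standing on one end of the board, 42 mm beyond the centre of the end disc: it marks the end of the row for the tallest. It may be at either end; a like grey stud is at the other. Origin: centre of its underside.
There are look-alikes about, which are no part of the job. What is shaped like the polish_bottle but blue or green is not meant. Leave any green look-alike of the flux_pot alone.

How it is judged:
By the outcome, as a careful person would: the job done as asked, in the order asked, and still so for the second after the job is handed in, with the robot touching nothing.
It also fails if it takes over 99 s, if anything falls off the work surface, if the arm or the gripper's body presses on something with over 40 N, if the wrist force passes 120 N, or if a joint passes its speed limit or range.

ROBOT

A 6-joint arm with a two-finger parallel gripper is mounted at the origin on a cart in front of the work surface, level with it; the furniture and walls round the work are solid. World frame = base frame: x ahead of the robot, y to its left, z up, the work surface at z = 0. Lengths are in mm, angles in rad, forces in N, time in s.
With the tool pointing down it reaches from about 350 to 1000 mm from the base axis. Payload 7.1 kg.
Tool frame: the origin (TCP) lies at the very end of the fingers, on their centre line; the grasp point (between the pads) lies r.grip_point_offset behind it (r.grip_point_offset is the distance from the TCP to the grasp point, in mm); z points along the fingers, x is the direction in which the jaws open and shut, and the axes are right-handed (so a half turn about z gives the same grasp; the last joint's range is limited). The gripper opens to 85 mm and grips with 20 to 120 N. Pads are 22 mm wide; open, the fingers measure 114 mm over their backs; the gripper's body (76 mm by 85 mm) begins 54 mm behind the grasp point. The pads swing forward as they close: fully open they stand 13 mm farther back than shut.
Start: joints at [1.237, 0.423, 1.63, -0, 1.089, -0.019], TCP at [193.485, 594.28, 231.319] pointing down, gripper open.
Joint ranges: [-3, 3], [-0.9, 2.11], [0.09, 2.58], [-1.31, 4.45], [0.11, 2.69], [-2.54, 2.54]. Speed limits (rad/s): [2.39, 2.39, 3.01, 3.14, 3.14, 3.14].

INTERFACE

Orientations are given as a rotation vector (axis times angle).
In Python, from station import r gives the robot as it stands.
- The arm moves only by the tool apply_moves, never from a script. Its argument "commands" is a list of rows, each a list of 7 numbers: the turn, a rotation vector about the tool's x, y, z in rad, then the shift along the tool's x, y, z in mm, then the closure, from -1 (fully open) to 1 (shut), so that 0 is half open. In form: [[wx, wy, wz, x, y, z, grip], ...]. A call has 1 to 20 rows; each row is the pose to reach, as a shift and turn from the pose commanded when the call began, along the tool's axes at that moment; what a row does not reach only later rows make up. A row lasts 1/8 s, in which the tool goes at most 62.5 mm and 10.7 degrees, less where a joint would pass 70% of its speed; a pose out of reach is approached as far as the arm can. A call with a gripper value outside its range is refused whole. The fingers move at their own pace and stop on an object; "force" is the grip in N (left out, the last holds). Time passes only in rows, so rows that repeat a pose let the fingers close. It gives the time, the measured TCP pose, the force and the opening at its end, in the units of the state.
- r.get_obs(): the state, without advancing time (a new reading comes with each control period).
- r.read_camera(name): name is "side" or "top" or "wrist"; returns the picture (480x640x3 uint8, red, green, blue); there is no depth.
- r.camera_params(name): a dict with "fx", "fy", "cx", "cy" (pixels), "view" (4x4, takes a point from world to camera coordinates). Camera axes: x right, y down, z forward; pixel columns grow to the right and rows downward; lengths in mm; the calibration is good to about 2 mm. A picture is of the moment at which its call begins: read the wrist's pose just before it. camera_params takes no time and is no camera call; for the wrist camera it gives the pose at the moment of the call.
- r.finish_job(): hands the job in, once; it reports no verdict.
The state is a dict: "t": time; "qpos": joint angles; "qd": joint speeds; "joint_efforts": joint torques, N m; "tcp_pos": TCP position; "orientation": TCP orientation; "force": force on the tool from outside, world axes, zero at the start; "moment": the same for the moment, N m; "gripper_width": opening from 0.0 (shut) to 1.0 (fully open).
Only numpy, scipy, OpenCV 4.12 (cv2) and the standard library are available. Lean on these libraries where they do the work, as an engineer would, in place of code of your own. Each camera call takes 0.05 s, during which the arm holds its last target. There are 200 camera calls.

## Working session

There is one attempt and no reset: what is moved stays moved. The work goes in short steps, Python scripts to look and compute and a tool call to move; the robot and the scene stay as the last step left them, time stands still between calls to the robot, and variables do not carry over. Pictures are saved under pics/ and viewed, about 12 in all and at most 16, crops included, and the job is handed in when it is done.

Besides the shell and the picture viewer there is one more tool, called after "Call:" in YAML: its name, and indented under it one key for each argument. apply_moves: Moves the arm, as the interface text tells. Its arguments: {"type":"object","properties":{"commands":{"type":"array"},"force":{"type":"number"}},"required":["commands"]}

```bash
mkdir -p pics; ls
python3 - <<'E'
from station import r
import cv2
o=r.get_obs(); print({k:(v if not hasattr(v,'round') else v.round(3)) for k,v in o.items()}); print(r.grip_point_offset)
for n in("top","side"):
    im=r.read_camera(n); cv2.imwrite(f"pics/{n}0.png",im[...,::-1]); p=r.camera_params(n); print(n,p)
print(r.camera_params("wrist"))
E
```

```text
pics
{'t': 0.0, 'qpos': array([ 1.237,  0.424,  1.631,  0.   ,  1.089, -0.019]), 'qd': array([-0.001,  0.   , -0.001,  0.001,  0.001,  0.001]), 'joint_efforts': array([-3.0000e-03, -5.5739e+01, -2.8175e+01, -0.0000e+00,  7.0000e-03,
        0.0000e+00]), 'tcp_pos': array([193.301, 593.763, 230.525]), 'orientation': array([ 2.541e+00,  1.845e+00, -2.000e-03]), 'force': array([-0.212,  1.004, -0.052]), 'moment': array([-0.019,  0.023, -0.033]), 'gripper_width': 1.0007185173017288}
18.700000000000003
top {'fx': 532.5650535709533, 'fy': 532.5650535709533, 'cx': 312.70088591137727, 'cy': 226.26463082285565, 'view': array([[ 1.62615697e-02, -9.99772656e-01, -1.37912226e-02,
         6.48586459e+00],
       [-9.90698194e-01, -1.42471859e-02, -1.35329618e-01,
         4.41993813e+02],
       [ 1.35102366e-01,  1.58636114e-02, -9.90704647e-01,
         1.20793912e+03],
       [ 0.00000000e+00,  0.00000000e+00,  0.00000000e+00,
         1.00000000e+00]])}
side {'fx': 556.7617525562681, 'fy': 556.7617525562681, 'cx': 315.44234662030345, 'cy': 234.22356588728474, 'view': array([[-9.85527346e-01, -1.68391555e-01, -1.94970337e-02,
         4.28401685e+02],
       [-5.92737013e-02,  4.50071064e-01, -8.91023381e-01,
         7.56102125e+01],
       [ 1.58815864e-01, -8.76972247e-01, -4.53538532e-01,
         1.24054496e+03],
       [ 0.00000000e+00,  0.00000000e+00,  0.00000000e+00,
         1.00000000e+00]])}
{'fx': 388.8013279445631, 'fy': 388.8013279445631, 'cx': 317.34304123668386, 'cy': 244.27471822434276, 'view': array([[ 3.09881029e-01,  9.50772791e-01, -2.20191143e-03,
        -6.24433360e+02],
       [ 9.12130363e-01, -2.96631325e-01,  2.82892308e-01,
        -3.60726493e+01],
       [ 2.68313153e-01, -8.96713898e-02, -9.59149151e-01,
         3.78671966e+02],
       [ 0.00000000e+00,  0.00000000e+00,  0.00000000e+00,
         1.00000000e+00]])}
```

View pics/top0.png

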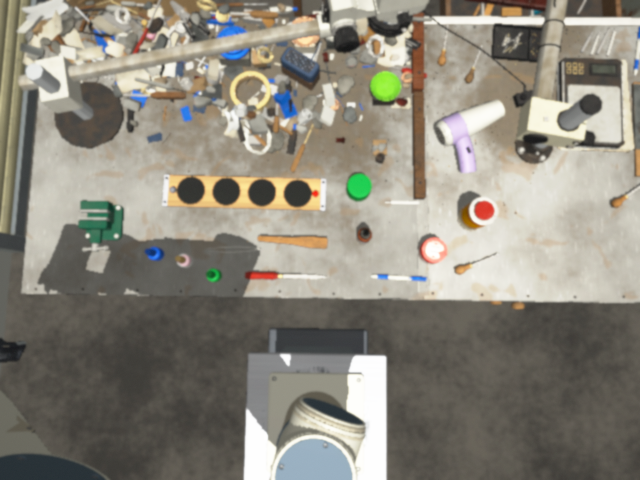

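View pics/side0.png

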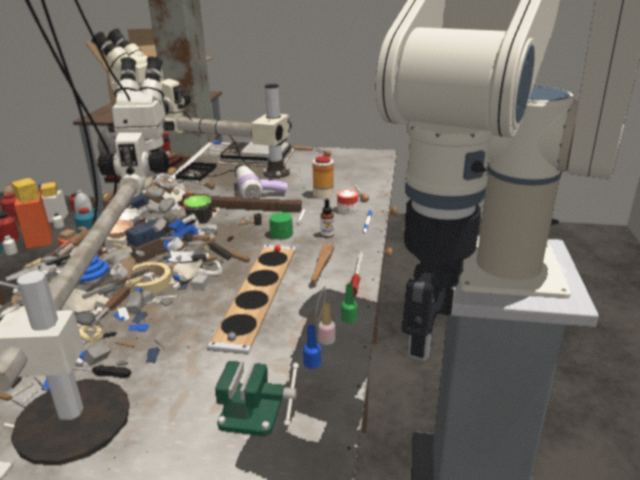

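The top view shows the board with discs at about (190,190), (227,191), (262,192) and (298,193). The red stud is at (316,193), so the tallest goes on disc_d. The candidates are:
- **Talc:** (480,212).
- **Flux pot:** red and white at (433,249). The green look-alikes at (358,186) and (386,86) are not meant.
- **Dropper:** (364,232).
- **Polish bottle:** pink at (183,260). The blue one at (154,253) and the green one at (213,274) are not meant.

Next I'll measure these and confirm them in a crop.

```bash
cat > h.py <<'E'
import numpy as np, cv2
def ray(p,u,v):
    V=np.array(p["view"]);R=V[:3,:3];c=-R.T@V[:3,3]
    d=R.T@np.array([(u-p["cx"])/p["fx"],(v-p["cy"])/p["fy"],1.]);return c,d/np.linalg.norm(d)
def onz(p,u,v,z):
    c,d=ray(p,u,v);return (c+d*(z-c[2])/d[2]).round(1)
def cross(p1,a,p2,b):
    c1,d1=ray(p1,*a);c2,d2=ray(p2,*b)
    s=np.linalg.lstsq(np.c_[d1,-d2],c2-c1,rcond=None)[0]
    q1=c1+s[0]*d1;q2=c2+s[1]*d2;return ((q1+q2)/2).round(1),round(float(np.linalg.norm(q1-q2)),1)
def proj(p,X):
    V=np.array(p["view"]);q=V[:3,:3]@np.array(X,float)+V[:3,3]
    return (p["cx"]+p["fx"]*q[0]/q[2],p["cy"]+p["fy"]*q[1]/q[2])
def blobs(m,box=None,mn=8):
    m=m.astype(np.uint8)
    if box:
        k=np.zeros_like(m);x0,y0,x1,y1=box;k[y0:y1,x0:x1]=1;m=m*k
    n,l,s,c=cv2.connectedComponentsWithStats(m)
    return sorted([(int(s[i,4]),c[i].round(1).tolist(),s[i,:4].tolist()) for i in range(1,n) if s[i,4]>=mn],reverse=True)
E
python3 - <<'E'
from station import r
from h import *
im=cv2.imread("pics/top0.png"); sd=cv2.imread("pics/side0.png")
pt=r.camera_params("top");ps=r.camera_params("side")
H=cv2.cvtColor(im,cv2.COLOR_BGR2HSV);h,s,v=[H[...,i].astype(int) for i in range(3)]
red=((h<8)|(h>172))&(s>140)&(v>90)
print("discs");
for a,c,b in blobs(v<60,(165,170,328,212),100): print(a,c,b,onz(pt,*c,15))
print("stud",[(x,onz(pt,*x[1],24)) for x in blobs(red,(305,180,328,205),4)])
print("talc cap",[(x,onz(pt,*x[1],114)) for x in blobs(red,(455,190,505,235))])
print("flux",[(x,onz(pt,*x[1],50)) for x in blobs(red,(415,230,452,268))])
print("drop",[(x,onz(pt,*x[1],90)) for x in blobs(v<75,(350,215,378,245))])
a=cv2.resize(im[180:270,340:510],None,fx=4,fy=4,interpolation=2)
b=cv2.resize(im[240:290,140:240],(680,340),interpolation=2)
c=cv2.resize(sd[140:250,260:400],None,fx=2.4,fy=2.4,interpolation=2);d=cv2.resize(sd[270:375,290:370],(200,264),interpolation=2)
W=np.zeros((360+170+264,680,3),np.uint8);W[:360]=a;W[360:530,:340]=cv2.resize(b,(340,170));W[530:794,:336]=c;W[530:794,400:600]=d
cv2.imwrite("pics/crop1.png",cv2.resize(W,None,fx=.75,fy=.75,interpolation=3))
E
```

```text
discs
435 [190.5, 190.0] [179, 179, 24, 23] [526.9 306.1  15. ]
434 [297.3, 193.0] [286, 182, 24, 23] [523.1  51.4  15. ]
433 [261.6, 192.0] [250, 181, 24, 23] [524.4 136.3  15. ]
431 [226.0, 191.0] [215, 180, 23, 23] [525.6 221.2  15. ]
stud [((25, [314.5, 193.0], [311, 191, 7, 5]), array([521.8,  10.4,  24. ]))]
talc cap [((256, [483.8, 209.9], [475, 202, 19, 17]), array([ 471.5, -357.9,  114. ]))]
flux [((25, [423.0, 254.6], [421, 247, 8, 15]), array([ 378. , -237.8,   50. ]))]
drop [((48, [365.1, 231.5], [362, 228, 7, 8]), array([ 423.7, -103.4,   90. ]))]
```

View pics/crop1.png

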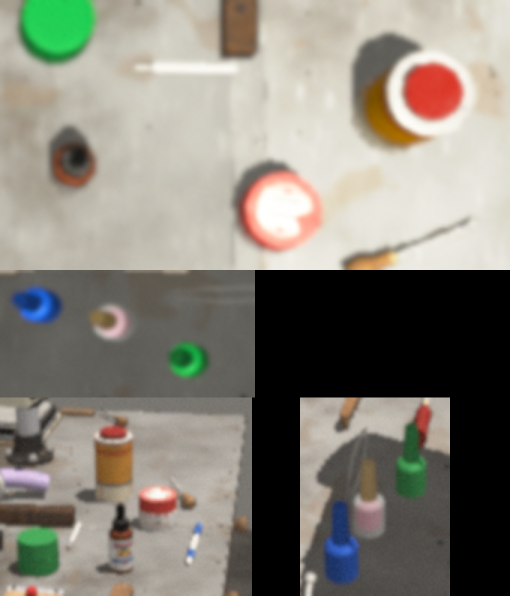

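The crop confirms the identities: the pink and tan bottle stands between the blue and green ones, and the dropper, talc can and red/white pot are each the only one of their kind. Next I'll triangulate them across the two views.

Run:
```python
from station import r
from h import *
im=cv2.imread("pics/top0.png"); sd=cv2.imread("pics/side0.png")
pt=r.camera_params("top");ps=r.camera_params("side")
def hsv(i):
    H=cv2.cvtColor(i,cv2.COLOR_BGR2HSV);return [H[...,k].astype(int) for k in range(3)]
h,s,v=hsv(im);h2,s2,v2=hsv(sd)
# flux: saturated-red or bright blob in box, fill
m=((((h<12)|(h>168))&(s>60)&(v>120)))
k=np.zeros(m.shape,np.uint8);k[232:268,415:452]=m[232:268,415:452]
c,_=cv2.findContours(k,0,2);c=max(c,key=cv2.contourArea);print("flux circ",cv2.minEnclosingCircle(c),cv2.boundingRect(c))
(u,w),_=cv2.minEnclosingCircle(c);print(onz(pt,u,w,50))
print("flux side",blobs(((h2<10)|(h2>170))&(s2>110),(330,180,362,218)))
print("talc side",blobs(((h2<7)|(h2>173))&(s2>130),(308,150,338,170)), blobs(((h2>8)&(h2<25)&(s2>130)),(305,150,340,200)))
print("pol tan top",blobs((h>10)&(h<30)&(s>60),(170,248,198,272),4),"pink top",blobs(((h<12)|(h>150))&(s>18)&(v>130),(170,248,198,272),4))
print("pol tan side",blobs((h2>8)&(h2<30)&(s2>60),(315,295,335,325),4),"pink side",blobs(((h2<10)|(h2>150))&(s2>25)&(v2>120),(312,312,342,350),4))
print("drop dark top",blobs(v<60,(352,218,376,242),4),"brown",blobs((h<15)&(s>90),(350,218,378,245),4))
print("drop side dark",blobs(v2<60,(316,195,338,242),4))
for n,X in dict(pol=(375,322,79)).items(): print(n,proj(pt,X),proj(ps,X))
# Expected projections of candidate axis points
for n,(x,y,hh) in dict(talc=(471.5,-357.9,114),drop=(423.7,-103.4,102)).items():
    print(n,[np.round(proj(ps,(x,y,z)),1) for z in(0,hh)],[np.round(proj(pt,(x,y,z)),1) for z in(0,hh)])
```

```text
flux circ ((433.0, 250.23529052734375), 14.270471572875977) (419, 236, 29, 28)
[ 388.2 -260.5   50. ]
flux side [(149, [347.4, 199.4], [338, 194, 20, 11]), (13, [330.8, 215.0], [330, 213, 3, 5])]
talc side [(65, [322.9, 158.6], [317, 155, 12, 7])] [(393, [323.0, 176.5], [314, 165, 19, 23])]
pol tan top [(55, [179.5, 258.9], [175, 256, 10, 7])] pink top [(93, [185.3, 260.6], [179, 254, 12, 13])]
pol tan side [(186, [325.9, 313.5], [322, 302, 9, 23])] pink side [(209, [326.5, 332.1], [319, 323, 16, 18])]
drop dark top [(30, [365.6, 231.7], [363, 229, 6, 7])] brown [(75, [362.7, 236.4], [358, 228, 13, 14])]
drop side dark [(67, [326.4, 208.1], [323, 200, 8, 14])]
pol (np.float64(173.23812585710505), np.float64(251.06492142861765)) (np.float64(317.1812004294343), np.float64(306.755347535752))
talc [array([323.6, 195.5]), array([323.1, 158.3])] [array([469.2, 217.8]), array([483.8, 209.9])]
drop [array([326.7, 235.8]), array([326.3, 198.4])] [array([361.9, 236.3]), array([365.5, 230.8])]
```

Run:
```python
from station import r
from h import *
pt=r.camera_params("top");ps=r.camera_params("side")
print("pol cap",cross(pt,(179.5,258.9),ps,(325.9,313.5)),"body",cross(pt,(185.3,260.6),ps,(326.5,332.1)))
for z in (60,70,79): print(z,onz(pt,179.5,258.9,z),onz(ps,325.9,313.5,58))
print("body",onz(pt,184,260.5,38), onz(ps,326.5,332.1,19))
X=(385.5,297,0)
for X in ((385,297),(388,299),(383,300)): print(X,[np.round(proj(pt,(*X,z)),1) for z in(0,38,79)],[np.round(proj(ps,(*X,z)),1) for z in(0,38,79)])
for X in ((388,-260),(391,-258)): print(X,[np.round(proj(pt,(*X,z)),1) for z in(0,50)],[np.round(proj(ps,(*X,z)),1) for z in(0,50)])
print("blue/green",onz(pt,154,253,30),onz(pt,213,274,30))
```

```text
pol cap (array([360.1, 312.5,  59.3]), 2.0) body (array([359.6, 310.1,  16.5]), 2.4)
60 [359.1 312.2  60. ] [361.4 310.6  58. ]
70 [358.4 309.5  70. ] [361.4 310.6  58. ]
79 [357.8 307.1  79. ] [361.4 310.6  58. ]
body [357.1 307.5  38. ] [360.3 313.3  19. ]
(385, 297) [array([193., 250.]), array([189.1, 248.5]), array([184.6, 246.8])] [array([314.9, 333.9]), array([314.5, 317.2]), array([314. , 298.5])]
(388, 299) [array([192.2, 248.7]), array([188.3, 247.2]), array([183.8, 245.4])] [array([313.1, 334.4]), array([312.7, 317.7]), array([312.2, 299. ])]
(383, 300) [array([191.7, 250.8]), array([187.8, 249.3]), array([183.3, 247.6])] [array([315.7, 335. ]), array([315.3, 318.2]), array([314.8, 299.5])]
(388, -260) [array([428.3, 252.3]), array([432.8, 250.3])] [array([348.1, 210.8]), array([348.2, 194. ])]
(391, -258) [array([427.5, 251. ]), array([431.9, 249. ])] [array([346.9, 211. ]), array([347.1, 194.2])]
blue/green [374.  380.2  30. ] [327.6 241.   30. ]
```

Call:
apply_moves:
  commands:
    - [0,0,0.17,-20,22,7,0]
    - [0,0,0.34,-50,56,20,0]
    - [0,0,0.51,-80,90,32,0]
    - [0,0,0.68,-110,124,44,0]
    - [0,0,0.85,-140,158,56,0]
    - [0,0,1.02,-165,187,66,0]
    - [0,0,1.19,-190,215,72,0]
    - [0,0,1.36,-208,235,77,0]
    - [0,0,1.53,-218,246,80,0]
    - [0,0,1.57,-218,246,80,0]
    - [0,0,1.57,-218,246,80,0]
    - [0,0,1.57,-218,246,80,0]
  force: 40

```text
t: 1.6
tcp_pos: [359.8, 310.9, 151.3]
orientation: [3.103, -0.489, -0.0]
force: [0.3, 0.1, 1.1]
gripper_width: 0.499
```

```bash
cat >> h.py <<'E'
def to(x,y,z,yaw=None):
    from station import r
    o=r.get_obs();R=cv2.Rodrigues(np.array(o["orientation"],float))[0];y0=np.arctan2(R[1,0],R[0,0])
    print("t",round(o["t"],2),"tcp",np.round(o["tcp_pos"],1),"yaw",round(np.degrees(y0),1),"tilt",np.round(R[:,2],3),"w",round(85*o["gripper_width"],1),"F",np.round(o["force"],1),"j",np.round(o["qpos"],2))
    if x is not None: print(" shift",(R.T@(np.array([x,y,z])-o["tcp_pos"])).round(1),"wz",None if yaw is None else round(y0-np.radians(yaw),3))
def snap(n,name):
    from station import r
    p=r.camera_params(n);im=r.read_camera(n)[...,::-1].copy();cv2.imwrite(f"pics/{name}.png",im);return p,im
E
python3 - <<'E'
from h import *
to(360,310.5,42,-18)
p,im=snap("wrist","w1"); print([np.round(proj(p,(360,310.5,z)),0) for z in (0,38,79)])
E
```

```text
t 1.6 tcp [359.8 310.9 151.3] yaw -17.9 tilt [-0. -0. -1.] w 42.4 F [0.3 0.1 1.1] j [0.69 0.33 2.01 0.   0.8  1.  ]
 shift [  0.3   0.3 109.3] wz 0.001
[array([318., 227.]), array([318., 241.]), array([319., 260.])]
```

View pics/w1.png

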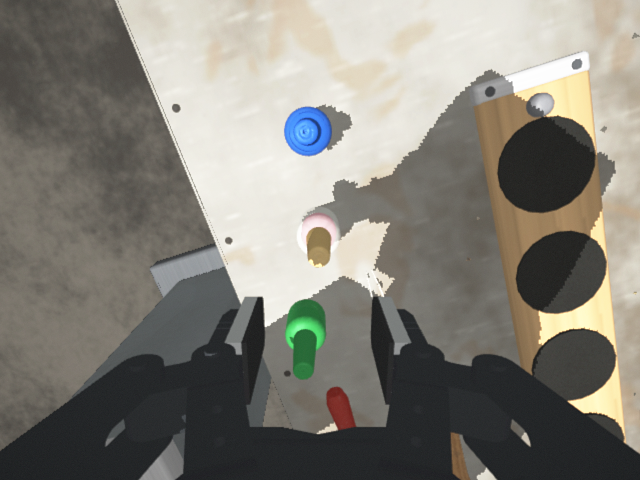

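The wrist picture shows the pink bottle with its cap top at (318,262) and base at about (318,227). This matches the prediction, so I'll descend and grip.

Call:
apply_moves:
  commands:
    - [0,0,0,0,0,40,0]
    - [0,0,0,0,0,80,0]
    - [0,0,0,0,0,105,0]
    - [0,0,0,0,0,109,0]
    - [0,0,0,0,0,109,0]
    - [0,0,0,0,0,109,1]
    - [0,0,0,0,0,109,1]
    - [0,0,0,0,0,109,1]
    - [0,0,0,0,0,109,1]
    - [0,0,0,0,0,109,1]
    - [0,0,0,0,0,109,1]
  force: 35

```text
t: 3.02
tcp_pos: [360.5, 311.4, 43.4]
orientation: [-3.101, 0.491, -0.002]
force: [-1.0, -0.0, 6.5]
gripper_width: 0.188
```

```bash
python3 -c "
from h import *
to(525.6,221.2,150,0)"
```

```text
t 3.02 tcp [360.5 311.4  43.4] yaw -18.0 tilt [ 0.002  0.001 -1.   ] w 16.0 F [-1.  -0.   6.5] j [0.69 0.53 2.05 0.   0.55 1.  ]
 shift [ 185.    34.6 -106.4] wz -0.314
```

Call:
apply_moves:
  commands:
    - [0,0,0,0,0,-10,1]
    - [0,0,0,0,0,-30,1]
    - [0,0,-0.05,20,4,-55,1]
    - [0,0,-0.1,50,9,-60,1]
    - [0,0,-0.15,85,15,-60,1]
    - [0,0,-0.2,120,22,-60,1]
    - [0,0,-0.25,150,28,-60,1]
    - [0,0,-0.3,172,32,-60,1]
    - [0,0,-0.31,182,34,-60,1]
    - [0,0,-0.31,185,35,-60,1]
    - [0,0,-0.31,185,35,-60,1]
    - [0,0,-0.31,185,35,-60,1]

```text
t: 4.53
tcp_pos: [524.3, 220.7, 102.3]
orientation: [3.141, -0.006, -0.001]
force: [-0.2, 0.2, -0.0]
gripper_width: 0.19
```

Run:
```python
from h import *
to(525.6,221.2,59.4,0)
p,im=snap("wrist","w2"); print([np.round(proj(p,(525.6,221.2,z)),0) for z in (15,58,98)])
q,i2=snap("side","s2")
print([np.round(proj(q,(525.6,221.2,z)),0) for z in (15,60,139)])
u,v=map(int,proj(q,(525.6,221.2,80)))
W=np.zeros((480,800,3),np.uint8);W[:,:480]=im[:,80:560];W[:320,480:]=cv2.resize(i2[v-60:v+100-20,u-70:u+90][:140],(320,320))
cv2.imwrite("pics/m2.png",W)
# disc fits from wrist picture
g=cv2.cvtColor(im,cv2.COLOR_BGR2GRAY)
```

```text
t 4.53 tcp [524.3 220.7 102.3] yaw -0.2 tilt [-0.001 -0.    -1.   ] w 16.1 F [-0.2  0.2 -0. ] j [0.38 0.52 1.83 0.   0.79 0.38]
 shift [ 1.3 -0.5 42.9] wz -0.004
[array([320., 251.]), array([320., 277.]), array([321., 312.])]
[array([252., 299.]), array([251., 280.]), array([248., 245.])]
```

View pics/m2.png

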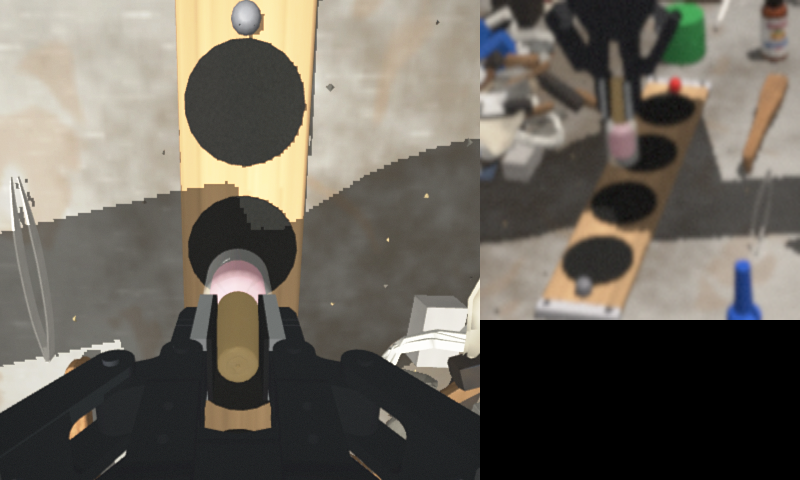

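The polish bottle hangs upright at (318,~270), and disc B's centre is near (322,250), so I'll shift +2 mm in x, lower and release.

Call:
apply_moves:
  commands:
    - [0,0,0,2,0,15,1]
    - [0,0,0,2,0,30,1]
    - [0,0,0,2,0,38,1]
    - [0,0,0,2,0,42,1]
    - [0,0,0,2,0,43,1]
    - [0,0,0,2,0,43,1]
    - [0,0,0,2,0,43,0.3]
    - [0,0,0,2,0,43,0]
    - [0,0,0,2,0,43,0]
    - [0,0,0,2,0,30,0]
    - [0,0,0,2,0,0,0]
    - [0,0,0,2,0,-40,0]
    - [0,0,0,2,0,-60,0]
    - [0,0,0,2,0,-60,0]

```text
t: 6.38
tcp_pos: [528.3, 220.9, 164.7]
orientation: [-3.14, 0.006, -0.007]
force: [-0.1, -0.1, -0.4]
gripper_width: 0.501
```

Run:
```python
from h import *
to(388.5,-260,140,0)
p,im=snap("wrist","w3");print([np.round(proj(p,(525.6,221.2,z)),0) for z in (15,94)])
q,i2=snap("top","t3");print(np.round(proj(q,(525.6,221.2,94)),1))
W=np.zeros((480,800,3),np.uint8);W[:,:480]=im[:,80:560];W[:320,480:]=cv2.resize(i2[150:230,190:270],(320,320))
cv2.imwrite("pics/m3.png",W)
```

```text
t 6.38 tcp [528.3 220.9 164.7] yaw -0.2 tilt [ 0.004  0.002 -1.   ] w 42.5 F [-0.1 -0.1 -0.4] j [ 0.38  0.43  1.8  -0.    0.91  0.38]
 shift [-137.9  481.5   23.4] wz -0.004
[array([313., 227.]), array([313., 260.])]
[219.8 183.9]
```

View pics/m3.png

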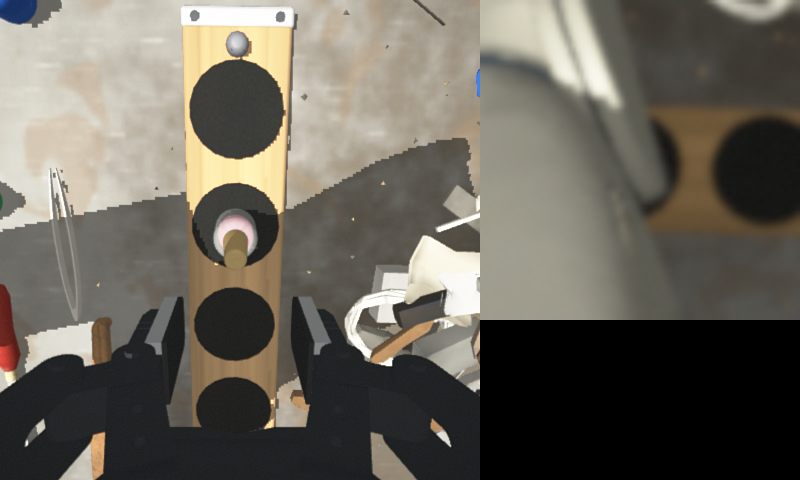

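The polish bottle stands centred on disc B, with its body at (315,235) in the wrist picture. Next is the flux pot.

Call:
apply_moves:
  commands:
    - [0,0,0,-5,19,0,0]
    - [0,0,0,-17,60,0,-0.5]
    - [0,0,0,-32,112,0,-1]
    - [0,0,0,-48,168,0,-1]
    - [0,0,0,-64,224,0,-1]
    - [0,0,0,-80,280,0,-1]
    - [0,0,0,-96,336,0,-1]
    - [0,0,0,-112,390,0,-1]
    - [0,0,0,-124,434,0,-1]
    - [0,0,0,-133,465,10,-1]
    - [0,0,0,-137,479,20,-1]
    - [0,0,0,-138,482,23,-1]
    - [0,0,0,-138,482,23,-1]
    - [0,0,0,-138,482,23,-1]

```text
t: 8.22
tcp_pos: [387.4, -260.2, 139.4]
orientation: [-3.141, 0.004, 0.0]
force: [-0.1, 0.4, 0.2]
gripper_width: 0.996
```

Run:
```python
from h import *
to(388.5,-260,16,0)
p,im=snap("wrist","w4");print([np.round(proj(p,(388.5,-260,z)),0) for z in (0,50)])
H=cv2.cvtColor(im,cv2.COLOR_BGR2HSV);h,s,v=[H[...,k].astype(int) for k in range(3)]
m=((h<12)|(h>168))&(s>90)&(v>90)
for b in blobs(m,mn=200): print(b)
cv2.imwrite("pics/w4.png",im)
```

```text
t 8.22 tcp [ 387.4 -260.2  139.4] yaw -0.2 tilt [-0.  0. -1.] w 84.7 F [-0.1  0.4  0.2] j [-0.62  0.34  2.04  0.    0.77 -0.61]
 shift [  1.1  -0.2 123.4] wz -0.003
[array([319., 231.]), array([319., 251.])]
(2129, [325.6, 238.8], [279, 203, 89, 75])
```

View pics/w4.png

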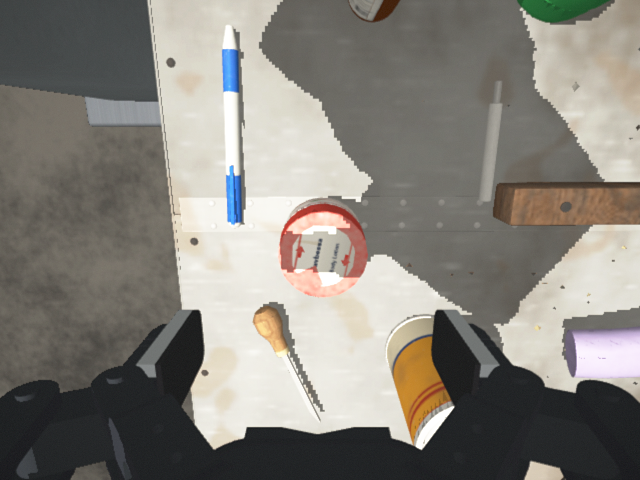

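The lid centre is at (323,252) against a predicted (319,251), so I'll correct by about +3 mm in x and descend.

Call:
apply_moves:
  commands:
    - [0,0,0,3.5,1,40,-1]
    - [0,0,0,3.5,1,85,-1]
    - [0,0,0,3.5,1,115,-1]
    - [0,0,0,3.5,1,123,-1]
    - [0,0,0,3.5,1,123,-1]
    - [0,0,0,3.5,1,123,0.6]
    - [0,0,0,3.5,1,123,0.6]
    - [0,0,0,3.5,1,123,0.6]
    - [0,0,0,3.5,1,123,0.6]
    - [0,0,0,3.5,1,123,0.6]
    - [0,0,0,3.5,1,123,0.6]
  force: 45

```text
t: 9.65
tcp_pos: [391.4, -262.6, 17.8]
orientation: [3.14, -0.006, 0.003]
force: [-1.2, 0.9, 8.2]
gripper_width: 0.665
```

```bash
python3 -c "
from h import *
to(526.9,306.1,140,0)"
```

```text
t 9.65 tcp [ 391.4 -262.6   17.8] yaw -0.2 tilt [ 0.002 -0.001 -1.   ] w 56.5 F [-1.2  0.9  8.2] j [-0.62  0.58  2.07  0.    0.49 -0.61]
 shift [ 133.5 -569.  -122.7] wz -0.004
```

Call:
apply_moves:
  commands:
    - [0,0,0,0,0,-10,0.6]
    - [0,0,0,0,0,-35,0.6]
    - [0,0,0,0,0,-70,0.6]
    - [0,0,0,2,-8,-105,0.6]
    - [0,0,0,7,-30,-128,0.6]
    - [0,0,0,15,-64,-135,0.6]
    - [0,0,0,25,-106,-135,0.6]
    - [0,0,0,36,-152,-135,0.6]
    - [0,0,0,47,-200,-135,0.6]
    - [0,0,0,58,-248,-135,0.6]
    - [0,0,0,69,-296,-135,0.6]
    - [0,0,0,80,-344,-135,0.6]
    - [0,0,0,92,-392,-135,0.6]
    - [0,0,0,103,-440,-135,0.6]
    - [0,0,0,114,-486,-135,0.6]
    - [0,0,0,123,-524,-135,0.6]
    - [0,0,0,129,-550,-135,0.6]
    - [0,0,0,133,-564,-130,0.6]
    - [0,0,0,134,-569,-120,0.6]
    - [0,0,0,134,-569,-110,0.6]

```text
t: 12.15
tcp_pos: [526.4, 305.7, 125.5]
orientation: [3.141, -0.007, -0.001]
force: [1.3, 0.3, -1.4]
gripper_width: 0.666
```

Call:
apply_moves:
  commands:
    - [0,0,0,0,0,20,0.6]
    - [0,0,0,0,0,40,0.6]
    - [0,0,0,0,0,50,0.6]
    - [0,0,0,0,0,50,0.6]
    - [0,0,0,0,0,50,0.6]

```text
t: 12.78
tcp_pos: [527.3, 306.6, 76.7]
orientation: [-3.141, 0.006, -0.001]
force: [-0.1, -0.2, -0.2]
gripper_width: 0.664
```

Run:
```python
from h import *
to(526.9,306.1,33.5,0)
p,im=snap("wrist","w5");print([np.round(proj(p,(526.9,306.1,z)),0) for z in (15,65)],np.round(proj(p,(526.9,340.1,15)),0))
q,i2=snap("side","s5")
u,v=map(int,proj(q,(526.9,306,80)))
W=np.zeros((480,800,3),np.uint8);W[:,:480]=im[:,80:560];W[:320,480:]=cv2.resize(i2[v-60:v+80,u-70:u+70],(320,320))
cv2.imwrite("pics/m5.png",W)
```

```text
t 12.78 tcp [527.3 306.6  76.7] yaw -0.2 tilt [ 0.001  0.    -1.   ] w 56.5 F [-0.1 -0.2 -0.2] j [ 0.51  0.61  1.75 -0.    0.79  0.51]
 shift [-0.4  0.5 43.2] wz -0.004
[array([317., 267.]), array([317., 306.])] [317. 206.]
```

View pics/m5.png

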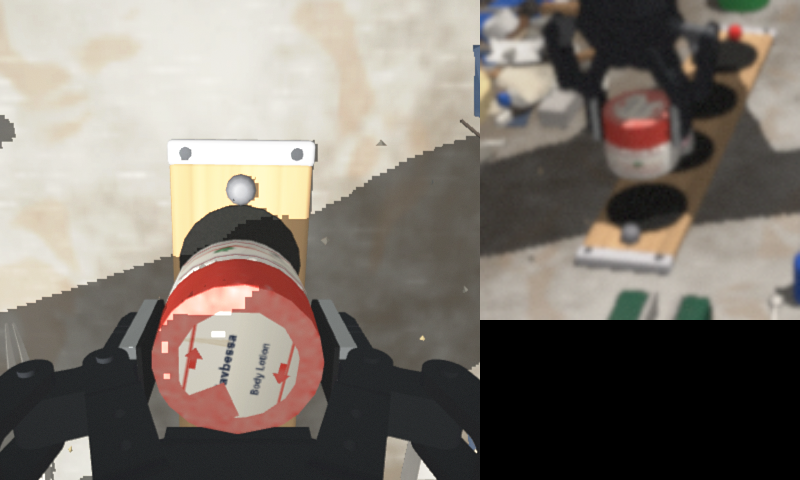

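Run:
```python
from station import r
from h import *
p=r.camera_params("wrist");im=cv2.imread("pics/w5.png")
H=cv2.cvtColor(im,cv2.COLOR_BGR2HSV);h,s,v=[H[...,k].astype(int) for k in range(3)]
m=(((h<12)|(h>168))&(s>70)&(v>70));print(blobs(m,mn=400))
ys=np.where(m[:,310:325].any(1)&(np.arange(480)<445))[0];print(ys.min(),ys.max())
for y in (277.6,306.6,335.6): print(y,np.round(proj(p,(527.3,y,109)),1))
```

```text
[(14077, [317.8, 344.7], [231, 259, 174, 175])]
245 433
277.6 [318.1 437.5]
306.6 [317.7 364. ]
335.6 [317.3 280.3]
```

The pot is centred in x and about 2 mm too far in +y. I'll shift, lower and release.

Call:
apply_moves:
  commands:
    - [0,0,0,0,2,15,0.6]
    - [0,0,0,0,2,30,0.6]
    - [0,0,0,0,2,38,0.6]
    - [0,0,0,0,2,42,0.6]
    - [0,0,0,0,2,43,0.6]
    - [0,0,0,0,2,43,0.6]
    - [0,0,0,0,2,43,-0.7]
    - [0,0,0,0,2,43,-1]
    - [0,0,0,0,2,43,-1]
    - [0,0,0,0,2,43,-1]
    - [0,0,0,0,2,30,-1]
    - [0,0,0,0,2,0,-1]
    - [0,0,0,0,2,-45,-1]
    - [0,0,0,0,2,-90,-1]
    - [0,0,0,0,2,-90,-1]

```text
t: 14.75
tcp_pos: [529.3, 305.7, 171.3]
orientation: [-3.137, 0.006, -0.012]
force: [0.4, 0.6, 0.3]
gripper_width: 0.999
```

Run:
```python
from h import *
to(423.7,-103.4,160,0)
p,im=snap("wrist","w6")
print([np.round(proj(p,(526.9,306.1,z)),0) for z in (15,65)])
H=cv2.cvtColor(im,cv2.COLOR_BGR2HSV);h,s,v=[H[...,k].astype(int) for k in range(3)]
m=(((h<12)|(h>168))&(s>70)&(v>70));print(blobs(m,mn=400))
for d in ((0,29),(0,-29),(29,0),(-29,0)):print(d,np.round(proj(p,(526.9+d[0],306.1+d[1],65)),0))
```

```text
t 14.75 tcp [529.3 305.7 171.3] yaw -0.2 tilt [ 0.007  0.004 -1.   ] w 84.9 F [0.4 0.6 0.3] j [ 0.5   0.47  1.71 -0.    0.95  0.51]
 shift [-104.1  409.6    8.9] wz -0.004
[array([313., 226.]), array([313., 243.])]
[(1829, [327.0, 241.6], [273, 198, 83, 89])]
(0, 29) [313. 200.]
(0, -29) [313. 284.]
(29, 0) [357. 243.]
(-29, 0) [269. 244.]
```

Call:
apply_moves:
  commands:
    - [0,0,0,-4,15,0,-1]
    - [0,0,0,-14,55,0,-0.3]
    - [0,0,0,-28,110,0,-0.3]
    - [0,0,0,-42,165,0,-0.3]
    - [0,0,0,-56,220,0,-0.3]
    - [0,0,0,-70,275,0,-0.3]
    - [0,0,0,-83,325,0,-0.3]
    - [0,0,0,-94,368,4,-0.3]
    - [0,0,0,-101,396,7,-0.3]
    - [0,0,0,-105,409,9,-0.3]
    - [0,0,0,-105,410,9,-0.3]
    - [0,0,0,-105,410,9,-0.3]
    - [0,0,0,-105,410,9,-0.3]

```text
t: 16.42
tcp_pos: [420.5, -104.4, 157.3]
orientation: [-3.141, 0.004, -0.0]
force: [-0.8, 0.5, 0.5]
gripper_width: 0.65
```

Run:
```python
from h import *
to(423.7,-103.4,35,0)
p,im=snap("wrist","w7");print([np.round(proj(p,(423.7,-103.4,z)),0) for z in (0,60,102)])
W=np.zeros((480,800,3),np.uint8);W[:,:480]=im[:,80:560];W[:320,480:]=cv2.resize(cv2.imread("pics/w6.png")[160:320,233:393],(320,320))
cv2.imwrite("pics/m7.png",W)
```

```text
t 16.43 tcp [ 420.5 -104.4  157.3] yaw -0.2 tilt [ 0.  0. -1.] w 55.2 F [-0.8  0.5  0.5] j [-0.27  0.26  2.1   0.    0.78 -0.27]
 shift [  3.2  -1.  122.3] wz -0.003
[array([322., 224.]), array([323., 246.]), array([324., 268.])]
```

View pics/m7.png

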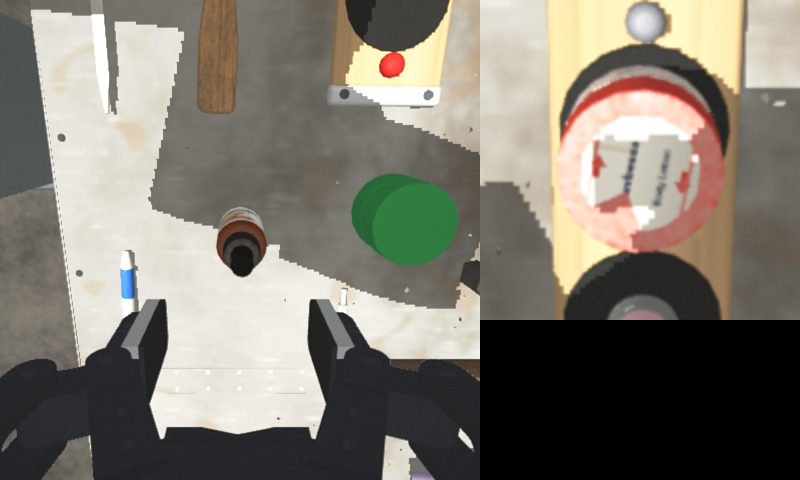

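The dropper's base is at (321,224) and its bulb top at (322,268), close to the prediction. The flux pot is centred on disc A in the inset. I'll descend for the dropper.

Call:
apply_moves:
  commands:
    - [0,0,0,2,-1,20,-0.3]
    - [0,0,0,2,-1,60,-0.3]
    - [0,0,0,2,-1,95,-0.3]
    - [0,0,0,2,-1,115,-0.3]
    - [0,0,0,2,-1,121,-0.3]
    - [0,0,0,2,-1,121,-0.3]
    - [0,0,0,2,-1,121,1]
    - [0,0,0,2,-1,121,1]
    - [0,0,0,2,-1,121,1]
    - [0,0,0,2,-1,121,1]
    - [0,0,0,2,-1,121,1]
    - [0,0,0,2,-1,121,1]
  force: 35

```text
t: 17.98
tcp_pos: [423.0, -104.3, 37.3]
orientation: [3.141, -0.006, 0.003]
force: [-0.2, 0.9, 7.3]
gripper_width: 0.363
```

```bash
python3 -c "
from h import *
to(524.4,136.3,100,0)"
```

```text
t 17.98 tcp [ 423.  -104.3   37.3] yaw -0.2 tilt [ 0.002 -0.    -1.   ] w 30.9 F [-0.2  0.9  7.3] j [-0.27  0.51  2.14  0.    0.49 -0.27]
 shift [ 100.6 -241.   -62.6] wz -0.004
```

Call:
apply_moves:
  commands:
    - [0,0,0,0,0,-10,1]
    - [0,0,0,0,0,-35,1]
    - [0,0,0,5,-10,-58,1]
    - [0,0,0,15,-36,-65,1]
    - [0,0,0,29,-70,-65,1]
    - [0,0,0,45,-108,-65,1]
    - [0,0,0,61,-146,-65,1]
    - [0,0,0,76,-182,-65,1]
    - [0,0,0,88,-212,-65,1]
    - [0,0,0,97,-232,-65,1]
    - [0,0,0,100.5,-240,-63,1]
    - [0,0,0,100.5,-241,-60,1]
    - [0,0,0,100.5,-241,-60,1]
    - [0,0,0,100.5,-241,-60,1]

```text
t: 19.73
tcp_pos: [523.3, 135.6, 96.2]
orientation: [3.141, -0.008, -0.001]
force: [0.4, -0.4, -0.4]
gripper_width: 0.362
```

Run:
```python
from h import *
to(524.4,136.3,53,0)
p,im=snap("wrist","w8");print([np.round(proj(p,(524.4,136.3,z)),0) for z in (15,62,122,162)],np.round(proj(p,(524.4,170.3,15)),0))
q,i2=snap("side","s8")
u,v=map(int,proj(q,(524.4,136,90)))
W=np.zeros((480,800,3),np.uint8);W[:,:480]=im[:,80:560];W[:320,480:]=cv2.resize(i2[v-60:v+80,u-70:u+70],(320,320))
cv2.imwrite("pics/m8.png",W)
```

```text
t 19.73 tcp [523.3 135.6  96.2] yaw -0.3 tilt [-0.001 -0.    -1.   ] w 30.8 F [ 0.4 -0.4 -0.4] j [ 0.23  0.5   1.9  -0.    0.74  0.24]
 shift [ 1.1 -0.7 43.2] wz -0.005
[array([320., 254.]), array([320., 284.]), array([321., 351.]), array([322., 443.])] [319. 198.]
```

View pics/m8.png

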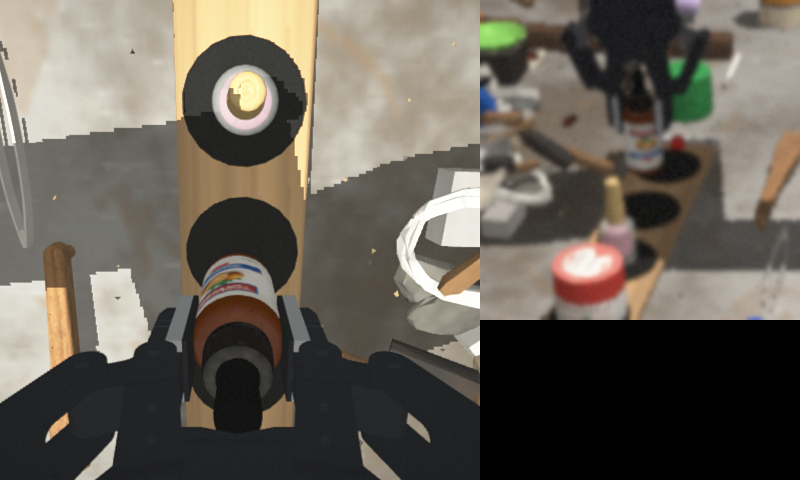

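The dropper hangs upright at column 319, and disc C's centre is at column 322. I'll shift +2 mm in x and place it.

Call:
apply_moves:
  commands:
    - [0,0,0,2,0,15,1]
    - [0,0,0,2,0,30,1]
    - [0,0,0,2,0,38,1]
    - [0,0,0,2,0,42,1]
    - [0,0,0,2,0,43.5,1]
    - [0,0,0,2,0,43.5,1]
    - [0,0,0,2,0,43.5,0]
    - [0,0,0,2,0,43.5,-0.3]
    - [0,0,0,2,0,43.5,-0.3]
    - [0,0,0,2,0,43.5,-0.3]
    - [0,0,0,2,0,35,-0.3]
    - [0,0,0,2,0,10,-0.3]
    - [0,0,0,2,0,-35,-0.3]
    - [0,0,0,2,0,-80,-0.3]
    - [0,0,0,2,0,-80,-0.3]

```text
t: 21.7
tcp_pos: [528.2, 137.0, 180.5]
orientation: [-3.14, 0.006, -0.012]
force: [0.3, -0.0, -0.3]
gripper_width: 0.651
```

Run:
```python
from h import *
to(471.5,-357.9,180,0)
p,im=snap("wrist","w9");print([np.round(proj(p,(524.4,136.3,z)),0) for z in (15,75,117)])
```

```text
t 21.7 tcp [528.2 137.  180.5] yaw -0.2 tilt [ 0.008  0.002 -1.   ] w 55.4 F [ 0.3 -0.  -0.3] j [ 0.23  0.37  1.85 -0.    0.91  0.24]
 shift [-54.7 495.1  -0.8] wz -0.004
[array([312., 224.]), array([311., 245.]), array([310., 266.])]
```

Call:
apply_moves:
  commands:
    - [0,0,0,-2,18,0,-0.5]
    - [0,0,0,-7,58,0,-1]
    - [0,0,0,-13,112,0,-1]
    - [0,0,0,-19,168,0,-1]
    - [0,0,0,-26,224,0,-1]
    - [0,0,0,-32,280,0,-1]
    - [0,0,0,-39,336,0,-1]
    - [0,0,0,-45,390,0,-1]
    - [0,0,0,-51,438,0,-1]
    - [0,0,0,-54,472,0,-1]
    - [0,0,0,-56,490,0,-1]
    - [0,0,0,-56,495,0,-1]
    - [0,0,0,-56,495,0,-1]
    - [0,0,0,-56,495,0,-1]

```text
t: 23.5
tcp_pos: [467.8, -357.2, 176.2]
orientation: [-3.141, 0.004, 0.001]
force: [-0.8, -0.2, -0.5]
gripper_width: 0.998
```

Run:
```python
from h import *
to(471.5,-357.9,62,0)
p,im=snap("wrist","w10");print([np.round(proj(p,(471.5,-357.9,z)),0) for z in (0,104,114)])
H=cv2.cvtColor(im,cv2.COLOR_BGR2HSV);h,s,v=[H[...,k].astype(int) for k in range(3)]
print(blobs(((h<7)|(h>173))&(s>130)&(v>60),mn=200))
W=np.zeros((480,800,3),np.uint8);W[:,:480]=im[:,80:560];W[:320,480:]=cv2.resize(cv2.imread("pics/w9.png")[150:310,230:390],(320,320))
cv2.imwrite("pics/m10.png",W)
```

```text
t 23.5 tcp [ 467.8 -357.2  176.2] yaw -0.2 tilt [-0.     0.001 -1.   ] w 84.8 F [-0.8 -0.2 -0.5] j [-0.67  0.44  1.75  0.    0.95 -0.67]
 shift [  3.7   0.8 114.2] wz -0.003
[array([322., 221.]), array([324., 261.]), array([324., 267.])]
[(4449, [326.5, 265.6], [289, 229, 76, 74])]
```

View pics/m10.png

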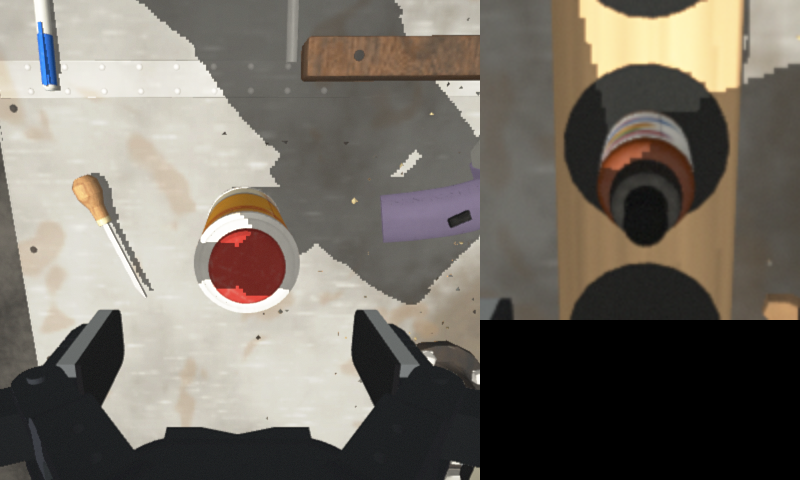

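The talc cap is at (326.5,265.6), about 1.5 mm in +x from the prediction. I'll descend and grip.

Call:
apply_moves:
  commands:
    - [0,0,0,5,0,20,-1]
    - [0,0,0,5,0,50,-1]
    - [0,0,0,5,0,85,-1]
    - [0,0,0,5,0,108,-1]
    - [0,0,0,5,0,114,-1]
    - [0,0,0,5,0,114,-1]
    - [0,0,0,5,0,114,0.6]
    - [0,0,0,5,0,114,0.6]
    - [0,0,0,5,0,114,0.6]
    - [0,0,0,5,0,114,0.6]
    - [0,0,0,5,0,114,0.6]
  force: 50

```text
t: 24.92
tcp_pos: [473.4, -358.9, 63.6]
orientation: [3.14, -0.007, 0.003]
force: [-1.2, 0.8, 6.9]
gripper_width: 0.694
```

```bash
python3 -c "
from h import *
to(523.1,51.4,122,0)"
```

```text
t 24.93 tcp [ 473.4 -358.9   63.6] yaw -0.2 tilt [ 0.002 -0.001 -1.   ] w 59.0 F [-1.2  0.8  6.9] j [-0.67  0.61  1.79  0.    0.74 -0.66]
 shift [  48.1 -410.5  -58.8] wz -0.004
```

Call:
apply_moves:
  commands:
    - [0,0,0,0,0,-10,0.6]
    - [0,0,0,0,0,-35,0.6]
    - [0,0,0,0,0,-70,0.6]
    - [0,0,0,1,-8,-95,0.6]
    - [0,0,0,3,-28,-105,0.6]
    - [0,0,0,7,-60,-105,0.6]
    - [0,0,0,12,-98,-105,0.6]
    - [0,0,0,17,-140,-105,0.6]
    - [0,0,0,22,-184,-105,0.6]
    - [0,0,0,27,-228,-105,0.6]
    - [0,0,0,32,-272,-105,0.6]
    - [0,0,0,37,-314,-105,0.6]
    - [0,0,0,42,-352,-100,0.6]
    - [0,0,0,45,-380,-90,0.6]
    - [0,0,0,47,-398,-78,0.6]
    - [0,0,0,48,-408,-66,0.6]
    - [0,0,0,48,-410,-60,0.6]
    - [0,0,0,48,-410,-60,0.6]
    - [0,0,0,48,-410,-60,0.6]

```text
t: 27.3
tcp_pos: [522.6, 50.7, 122.5]
orientation: [3.142, -0.008, 0.0]
force: [-0.6, -0.3, -1.6]
gripper_width: 0.689
```

Run:
```python
from h import *
to(523.1,51.4,79,0)
p,im=snap("wrist","w11");print([np.round(proj(p,(523.1,51.4,z)),0) for z in (15,)],np.round(proj(p,(523.1,85.4,15)),0))
o=(523.1,51.4)
q,i2=snap("side","s11")
from station import r
T=r.get_obs()["tcp_pos"]; print("cap at tcp",np.round(proj(p,(T[0],T[1],T[2]-63.6+114)),1))
H=cv2.cvtColor(im,cv2.COLOR_BGR2HSV);h,s,v=[H[...,k].astype(int) for k in range(3)]
print(blobs(((h<7)|(h>173))&(s>130)&(v>60),mn=200))
u,v=map(int,proj(q,(524.4,60,90)))
W=np.zeros((480,800,3),np.uint8);W[:,:480]=im[:,80:560];W[:320,480:]=cv2.resize(i2[v-70:v+90,u-80:u+80],(320,320))
cv2.imwrite("pics/m11.png",W)
```

```text
t 27.3 tcp [522.6  50.7 122.5] yaw -0.3 tilt [ 0. -0. -1.] w 58.5 F [-0.6 -0.3 -1.6] j [ 0.07  0.44  1.92 -0.    0.78  0.08]
 shift [ 0.5 -0.7 43.5] wz -0.005
[array([318., 242.])] [318. 191.]
cap at tcp [318.4 402.3]
[(14192, [317.5, 378.6], [242, 318, 152, 116]), (2834, [12.2, 125.0], [0, 49, 34, 131]), (241, [497.0, 358.4], [489, 348, 16, 23])]
```

View pics/m11.png

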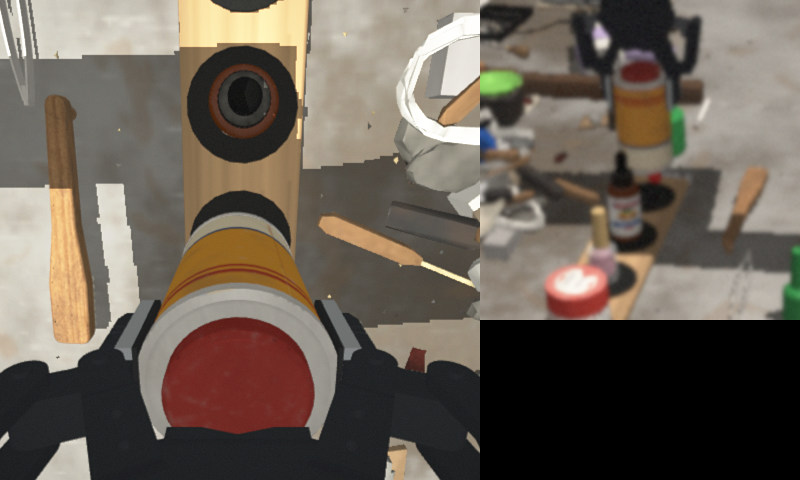

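The talc can hangs upright and centred over disc D. I'll shift 1 mm in each axis, lower and release.

Call:
apply_moves:
  commands:
    - [0,0,0,1,1,15,0.6]
    - [0,0,0,1,1,30,0.6]
    - [0,0,0,1,1,38,0.6]
    - [0,0,0,1,1,42,0.6]
    - [0,0,0,1,1,43.5,0.6]
    - [0,0,0,1,1,43.5,0.6]
    - [0,0,0,1,1,43.5,-0.6]
    - [0,0,0,1,1,43.5,-1]
    - [0,0,0,1,1,43.5,-1]
    - [0,0,0,1,1,43.5,-1]
    - [0,0,0,1,1,35,-1]
    - [0,0,0,1,1,10,-1]
    - [0,0,0,1,1,-35,-1]
    - [0,0,0,1,1,-80,-1]
    - [0,0,0,-60,80,-80,-1]
    - [0,0,0,-120,160,-80,-1]
    - [0,0,0,-130,220,-80,-1]
    - [0,0,0,-130,250,-80,-1]
    - [0,0,0,-130,250,-80,-1]
    - [0,0,0,-130,250,-80,-1]

```text
t: 29.9
tcp_pos: [390.8, -200.0, 203.0]
orientation: [3.141, -0.012, 0.001]
force: [0.5, 0.8, 0.3]
gripper_width: 0.999
```

Run:
```python
from h import *
to(None,0,0)
p,im=snap("top","t12");q,sd=snap("side","s12")
for n,X,hh in (("A",(526.9,306.1),65),("B",(525.6,221.2),94),("C",(524.4,136.3),117),("D",(523.1,51.4),129)):
    print(n,np.round(proj(p,(*X,hh)),1),np.round(proj(q,(*X,15)),1),np.round(proj(q,(*X,hh)),1))
W=np.zeros((580,640,3),np.uint8);W[:240]=cv2.resize(im[160:220,170:330],(640,240));W[240:580,:]=cv2.resize(sd[195:365,170:330+160],(640,340))
cv2.imwrite("pics/m12.png",W)
H=cv2.cvtColor(im,cv2.COLOR_BGR2HSV);h,s,v=[H[...,k].astype(int) for k in range(3)]
print(blobs(((h<8)|(h>172))&(s>100)&(v>60),(170,160,330,220)))
```

```text
t 29.9 tcp [ 390.8 -200.   203. ] yaw -0.5 tilt [ 0.001 -0.001 -1.   ] w 84.9 F [0.5 0.8 0.3] j [-0.5   0.19  2.05 -0.    0.9  -0.49]
A [185.2 185.6] [239.7 323.8] [237.5 301.6]
B [219.8 183.9] [252.4 299. ] [249.6 265.1]
C [256.5 182.7] [263.5 277.2] [260.5 235. ]
D [295.  182.6] [273.4 258. ] [270.6 212.7]
[(274, [296.0, 183.5], [287, 175, 19, 18]), (185, [193.1, 189.7], [178, 174, 24, 27]), (24, [314.6, 193.0], [312, 191, 6, 5]), (10, [175.6, 189.5], [175, 187, 3, 6])]
```

View pics/m12.png

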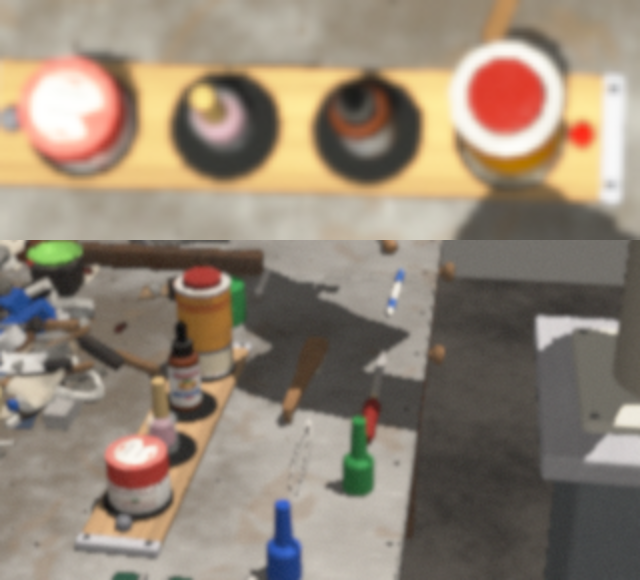

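All four stand in the right order. The top view hints that the flux pot and dropper may be off by about 2 px, so I'll check from above with the wrist camera.

Call:
apply_moves:
  commands:
    - [0,0,0,5,-10,-30,-1]
    - [0,0,0,20,-40,-70,-1]
    - [0,0,0,35,-90,-110,-1]
    - [0,0,0,52,-140,-130,-1]
    - [0,0,0,70,-190,-150,-1]
    - [0,0,0,88,-240,-150,-1]
    - [0,0,0,106,-285,-150,-1]
    - [0,0,0,120,-325,-150,-1]
    - [0,0,0,130,-350,-150,-1]
    - [0,0,0,134,-360,-150,-1]
    - [0,0,0,134,-360,-150,-1]
    - [0,0,0,134,-360,-150,-1]
    - [0,0,0,134,-360,-150,-1]

```text
t: 31.62
tcp_pos: [526.6, 160.5, 352.5]
orientation: [3.141, -0.008, 0.0]
force: [-0.2, -0.2, -0.3]
gripper_width: 1.0
```

Run:
```python
from h import *
import json
to(None,0,0)
p,im=snap("wrist","w13")
json.dump({k:(v.tolist() if hasattr(v,'tolist') else v) for k,v in p.items()},open("w13.json","w"))
for n,X,hh in (("A",(526.9,306.1),65),("B",(525.6,221.2),94),("C",(524.4,136.3),117),("D",(523.1,51.4),129)):
    print(n,np.round(proj(p,(*X,15)),1),np.round(proj(p,(*X,hh)),1))
```

```text
t 31.62 tcp [526.6 160.5 352.5] yaw -0.3 tilt [ 0. -0. -1.] w 85.0 F [-0.2 -0.2 -0.3] j [ 0.27  0.19  1.67 -0.    1.28  0.28]
A [317.3  61.7] [317.2  53.5]
B [316.6 139.7] [316.4 141.7]
C [316.  209.9] [315.6 230.2]
D [315.4 273.5] [314.8 312.8]
```

View pics/w13.png

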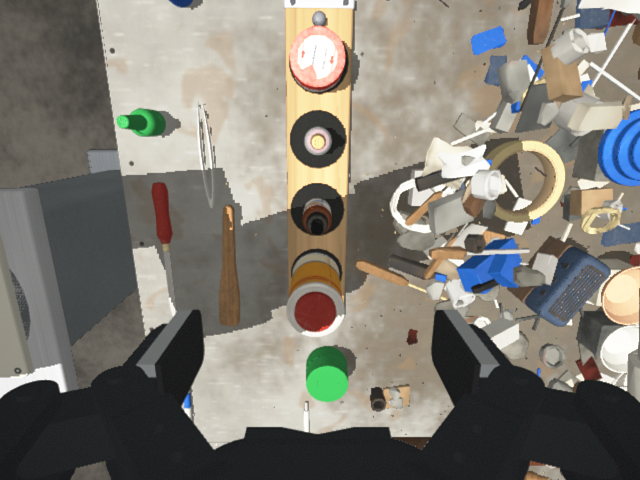

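Run:
```python
from h import *
import json
p=json.load(open("w13.json"));p["view"]=np.array(p["view"]);im=cv2.imread("pics/w13.png")
H=cv2.cvtColor(im,cv2.COLOR_BGR2HSV);h,s,v=[H[...,k].astype(int) for k in range(3)]
red=((h<12)|(h>168))&(s>60)&(v>60)
print("flux red",blobs(red,(280,15,355,100),50)[:2]);print("talc cap",[(b,onz(p,*b[1],129)) for b in blobs(red&(s>120),(285,285,345,340),50)[:1]])
print("tan",[(b,onz(p,*b[1],94)) for b in blobs((h>10)&(h<32)&(s>60),(308,130,328,155),20)])
print("pinkring",[(b,onz(p,*b[1],50)) for b in blobs((s<75)&(v>110),(295,120,340,160),20)])
print("bulb",[(b,onz(p,*b[1],110)) for b in blobs(v<45,(305,208,330,240),20)],blobs((h<15)&(s>90)&(v>50),(290,190,340,240),20))
# disc fit: dark mask hulls
for n,X,box in (("B",(525.6,221.2),(285,105,350,175)),("C",(524.4,136.3),(285,178,350,240))):
    b=blobs((v<60),box,200)[0];print(n,b,"pred box x",[np.round(proj(p,(X[0]+d,X[1],15))[0],1) for d in(-34,34)],"y",[np.round(proj(p,(X[0],X[1]+d,15))[1],1) for d in(34,-34)])
print("flux pred lid x",[np.round(proj(p,(526.9+d,306.1,65))[0],1) for d in(-29,29)],"y",[np.round(proj(p,(526.9,306.1+d,65))[1],1) for d in(29,-29)])
print("flux pred base y",[np.round(proj(p,(526.9,306.1+d,15))[1],1) for d in(29,-29)], "disc", [np.round(proj(p,(526.9,306.1+d,15))[1],1) for d in(34,-34)])
print("col 318 flux rows",[(y,im[y,318].tolist()) for y in list(range(20,30))+list(range(78,98,1))])
```

```text
flux red [(1470, [318.3, 60.9], [289, 25, 57, 66])]
talc cap [((1279, [314.8, 311.2], [295, 292, 41, 39]), array([523.1,  53.2, 129. ]))]
tan [((177, [317.5, 141.0], [311, 134, 14, 15]), array([526.7, 221.9,  94. ]))]
pinkring [((426, [317.1, 140.3], [304, 127, 27, 28]), array([526.3, 221.4,  50. ])), ((23, [315.0, 141.9], [313, 137, 7, 10]), array([523.9, 219.7,  50. ]))]
bulb [((179, [316.9, 226.5], [311, 219, 13, 16]), array([525.7, 138.4, 110. ])), ((74, [317.0, 215.5], [307, 212, 21, 11]), array([525.8, 149.8, 110. ]))] [(310, [316.4, 215.6], [302, 205, 30, 29])]
B (563, [328.5, 143.5], [293, 112, 52, 55]) pred box x [np.float64(288.0), np.float64(345.2)] y [np.float64(109.5), np.float64(168.7)]
C (1027, [319.1, 216.6], [291, 192, 53, 43]) pred box x [np.float64(288.9), np.float64(343.2)] y [np.float64(182.6), np.float64(236.1)]
flux pred lid x [np.float64(288.4), np.float64(346.1)] y [np.float64(21.1), np.float64(84.5)]
flux pred base y [np.float64(33.1), np.float64(89.3)] disc [np.float64(28.1), np.float64(94.0)]
col 318 flux rows [(20, [211, 208, 208]), (21, [190, 186, 187]), (22, [168, 164, 164]), (23, [153, 152, 149]), (24, [136, 133, 136]), (25, [126, 129, 197]), (26, [155, 172, 255]), (27, [187, 207, 255]), (28, [200, 220, 255]), (29, [196, 217, 254]), (78, [252, 255, 255]), (79, [196, 217, 255]), (80, [181, 201, 255]), (81, [179, 199, 255]), (82, [174, 194, 255]), (83, [179, 199, 255]), (84, [175, 195, 255]), (85, [162, 181, 255]), (86, [131, 148, 255]), (87, [51, 59, 152]), (88, [30, 38, 113]), (89, [44, 50, 118]), (90, [83, 90, 127]), (91, [101, 106, 112]), (92, [53, 55, 56]), (93, [62, 75, 87]), (94, [108, 152, 191]), (95, [165, 228, 254]), (96, [167, 229, 251]), (97, [166, 227, 250])]
```

Every object is within about 3 mm of its disc centre and upright, and the arm is clear, so I'm handing in.

```bash
python3 -c "
from station import r
print(r.finish_job())"
```

```text
the job is handed in; nothing more can be done
None
```

I stood all four on the board in height order, starting at the red stud: talc can on disc_d, dropper on disc_c, polish bottle on disc_b and flux pot on disc_a. The job was handed in at about 32 s of the 99 s allowed, with the gripper open and well above everything.

- **Centring:** in the last wrist picture all four stand upright. The polish bottle is within about 1 mm of its disc centre, the talc can and dropper within about 2 mm, and the flux pot about 3 mm off along the row. I left the flux pot as it was.
- **Disagreement:** a rough reading of the blurrier overhead picture suggested offsets of up to about 5 mm for the flux pot and dropper. The closer wrist view did not bear that out.
- **Forces:** the wrist force readings after each move were never above about 8 N. The job report gave no verdict.

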